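# Reset the nut grinder and hold its bayonet lid at the half-way pulse mark

## Robot

A 7-joint arm with a two-finger parallel gripper is mounted at the origin on the work surface. World frame = base frame: x ahead of the robot, y to its left, z up, the work surface at z = 0. Lengths are in m, angles in rad, forces in N, time in s.
With the tool pointing down it reaches from about 0.4 to 0.85 m from the base axis. Payload 4.5 kg.
Tool frame: the origin (TCP) lies midway between the tips of the shut fingers; the grasp point (between the pads) lies 19 mm behind it; y points along the fingers, z is the direction in which the jaws open and shut, and the axes are right-handed (so a half turn about y gives the same grasp; the last joint's range is limited). The gripper opens to 88 mm and grips with 3 to 60 N. Pads are 18 mm wide; open, the fingers measure 123 mm over their backs; the gripper's body (75 mm by 187 mm) begins 45 mm behind the grasp point.
Start: joints at [-1.296, 0.689, -0.195, 1.565, 0.157, 0.902, -0.215], TCP at [0.149, 0.607, 0.239] pointing down, gripper open.
Joint ranges: [-3.01, 3.01], [-0.46, 2.08], [-1.47, 1.51], [0.13, 2.56], [-1, 4.14], [0.04, 2.09], [-2.66, 2.66]. Speed limits (rad/s): [2.57, 2.57, 3.14, 3.14, 3.14, 3.14, 3.14].

## Interface

Orientations are given as a unit quaternion [x, y, z, w].
In Python, from plant import r, snapshot, get_calibration, job, boxes_of gives the robot as it stands. The module is installed in compiled form; this text tells all that it offers.
- The arm moves only by the shell command python3 -m handwheel 'ROWS' [OPENING] [FORCE]. ROWS is JSON, a list that holds one entry, the list of rows, each a list of 6 numbers: the shift along the tool's x, y, z as a fraction of full scale, then the turn, a rotation vector about the tool's x, y, z as a fraction of full scale. In form: [[[x, y, z, wx, wy, wz], ...]]. A call has 1 to 12 rows; each row is the pose to reach, as a shift and turn from the pose commanded when the call began, along the tool's axes at that moment, turning the shorter way round; what a row does not reach only later rows make up. Full scale, the value 1, is 100 cm for a shift and 180 degrees for a turn. A row lasts 1/12 s, in which the tool goes at most 41.7 mm and 7.16 degrees, less where a joint would pass 70% of its speed; a pose out of reach is approached as far as the arm can. A call with a number of a shift or a turn outside -1 to 1 is refused whole. A call with a gripper value outside its range is refused whole. OPENING is the opening, from -1 (shut) to 1 (fully open), set as the call begins (- or left out, the last holds). The fingers move at their own pace and stop on an object; FORCE is the grip in N (left out, the last holds). Time passes only in rows, so rows that repeat a pose let the fingers close. It gives the time, the measured TCP pose, the force and the opening at its end, in the units of the state.
- r.get_state(): the state, without advancing time (a new reading comes with each control period).
- snapshot(name): name is "side" or "top" or "wrist"; returns the picture (480x640x3 uint8, red, green, blue); there is no depth.
- get_calibration(name): a dict with "fx", "fy", "cx", "cy" (pixels), "T" (4x4, takes a point from camera to world coordinates). Camera axes: x right, y down, z forward; pixel columns grow to the right and rows downward; lengths in m; the calibration is good to about 2 mm. A picture is of the moment at which its call begins: read the wrist's pose just before it. get_calibration takes no time and is no camera call; for the wrist camera it gives the pose at the moment of the call.
- job.finish_job(): hands the job in, once; it reports no verdict.
Trained networks look in the newest picture that a camera, given by its name, has taken for a name from the list of things; names that differ only in an ending like _2 or _b are one class to them, and where a whole thing is asked for, a point or a joint stands for the part that bears it (a point fixed in the world has none). Each returns a list of dicts, best first, with "confidence" (0 to 1); they miss things now and then, are a little off and sometimes report something else, mostly with a low value. They report only what shows in the picture. A call takes as long as a camera call. They do not tell look-alikes from the thing itself.
- boxes_of(thing, camera): "bbox" ([left, top, right, bottom] in pixels, round what is visible of it).
The state is a dict: "clock": time; "q": joint angles; "qd": joint speeds; "joint_torque": joint torques, N m; "tool_pos": TCP position; "eef_rot": TCP orientation; "contact_force": force on the tool from outside, world axes, zero at the start; "moment": the same for the moment, N m; "opening": opening from 0.0 (shut) to 1.0 (fully open).
Only numpy, scipy, OpenCV 4.12 (cv2) and the standard library are available. Lean on these libraries where they do the work, as an engineer would, in place of code of your own. Each camera call takes 0.05 s, during which the arm holds its last target. There are 200 camera calls.

## Task

The nut grinder has tripped: take the yellow stylus from its wooden stand, press the grinder's small recessed red reset button all the way down with it, and put the stylus back in its stand. Then fit the black bayonet lid into the grinder's mouth and twist it clockwise (seen from above) against its return spring to the green mark, half-way to the lock click and never on into the lock; finish while still gripping the lid and holding it there, fully seated. Leave the jar, cup, red pack and spatula where they are.

Things in the scene. Friction and masses are not known exactly. Their poses are not given: they have to be found in the camera images.
- grinder: Fixed bench nut grinder; place and yaw vary. Origin on the table under the axis of its bowl, z up. White base 35 mm high, x -65 to 65 mm, y -135 to 65 mm; on it a round red housing, radius 54 mm, with a steel collar whose flat top is 120 mm above the table. The lid goes into its mouth; the reset button is in the deck on its -y side.
- mouth (a point): Centre of the grinder's mouth, on the axis at the collar's top, 120 mm above the table; axes as the grinder's. Opening of radius 34 mm in a 5 mm thick rim, with two gaps 16 mm wide (out to radius 42 mm) at +x and -x for the lid's lugs; under the rim a track 20 mm high, radius 42 mm.
- green_mark (a point): One of two opposite green marks on the collar's top, 49 mm from the axis, outside the seated lid: where the white lines of the lid should point at the end. They lie 0.65 rad clockwise (seen from above) from the white marks at the gaps (+x and -x); red marks, 1.3 rad clockwise from the white, show the lock.
- button_top (a point): Centre of the top of the red reset button, 11 mm across, at the bottom of a 15 mm round hole in the white deck at the grinder's -y side (x 0, y -100 mm in the grinder's frame). Unpressed it lies 29 mm above the table, 6 mm below the deck's top.
- reset_button (a joint): Travel of the reset button: 0 up, 0.005 m fully down. Its spring takes about 1.6 N to start and 5.6 N fully down; it springs back. More than 3.5 mm counts as a press.
- twist_ring (a joint): Sprung ring in the track, pushed round by the lid's lugs: 0 at rest, grows clockwise (from above), ends at 1.25 rad. It reads the lid's turn from the white marks less about 0.07 rad of play: 0.58 at green. Return torque 0.06 N m at 0, 0.15 at green: a lid let go turns back. Above about 0.8 rad a lug rides on a sprung ball, the lock click.
- lid: Loose black bayonet lid, 130 g, right way up on the table. Origin at the centre of its underside, z up. Grey skirt radius 31.5 mm, 16 mm high, with two steel lugs at +x and -x out to radius 39.5 mm, 11 mm wide, 1 to 8 mm above the underside; over it a disc, radius 43 mm, 16 to 23 mm high. Seated, the disc lies on the collar, origin 16 mm below mouth.
- lid_grip (a point): Point on the lid's axis, 47 mm above its underside, in its upright grip bar: 50 mm long (along x), 20 mm wide (along y), from 23 to 60 mm above the underside. White lines at the bar's two ends point at the lugs; half a turn gives the same lid. Axes as the lid's.
- stylus: Yellow stylus standing upright in its stand, 115 mm long, 40 g. Origin at the tip, z along it to the top. Steel tip 6 mm in diameter for 18 mm, widening to a handle 12 mm in diameter from 27 mm up.
- stylus_tip (a point): The stylus' tip, centre of its lower end.
- stand: Fixed wooden block 60 x 60 x 50 mm with one vertical hole, 16 mm in diameter and 45 mm deep, in the middle of its top; place varies. Origin at the centre of its underside. It may be on either side of the grinder, the lid on the other.
- stand_hole (a point): Centre of the bottom of the stand's hole, 5 mm above the table; the stylus' tip rests here.
- nut_jar: Amber jar with a brass cap, 68 mm across, 120 mm high, origin under its centre; leave alone.
- cup: White cup 72 mm across, 85 mm high, origin under its centre; leave alone.
- sweet_pack: Red pack of sweets, 60 x 120 x 35 mm, origin under its centre; leave alone.
- spatula: Wooden spatula 250 mm long, lying flat near the robot, under 25 mm high; leave alone.
There are look-alikes about, which are no part of the job. What is meant by the lid is not purple or turquoise, and is the larger of those in its own colour.

How it is judged:
By the outcome, as a careful person would: the job done as asked, in the order asked, and still so for the second after the job is handed in, while the arm keeps its last pose, push and grip.
It also fails if it takes over 72 s, if anything falls off the work surface, if the arm or the gripper's body presses on something with over 40 N, if the wrist force passes 120 N, or if a joint passes its speed limit or range.

## Working session

There is one attempt and no reset: what is moved stays moved. The work goes in short steps, Python scripts to look and compute and a shell command to move; the robot and the scene stay as the last step left them, time stands still between calls to the robot, and variables do not carry over. Pictures are saved under pics/ and viewed, about 8 in all and at most 12, crops included, and the job is handed in when it is done.

```bash
mkdir -p pics; cat > h.py <<'E'
import numpy as np, cv2
from plant import r, snapshot, get_calibration, job, boxes_of
from scipy.spatial.transform import Rotation as R
def save(n,im,s=1): cv2.imwrite('pics/'+n+'.png',cv2.resize(im,None,fx=s,fy=s,interpolation=cv2.INTER_CUBIC)[:,:,::-1])
def w(cal,u,v,z):
    T=cal['T'];d=T[:3,:3]@[(u-cal['cx'])/cal['fx'],(v-cal['cy'])/cal['fy'],1]
    return T[:3,3]+d*(z-T[2,3])/d[2]
def p(cal,X):
    T=cal['T'];c=T[:3,:3].T@(np.array(X)-T[:3,3]);return c[0]/c[2]*cal['fx']+cal['cx'],c[1]/c[2]*cal['fy']+cal['cy']
E
python3 - <<'E'
from h import *
s=r.get_state();print(s)
for c in ['top','side']:
    im=snapshot(c);save(c+'0',im);cal=get_calibration(c);print(c,cal['T'].round(3).tolist(),cal['fx'])
    for t in (['grinder','mouth','reset_button','lid','stylus','stand','green_mark','nut_jar','cup','sweet_pack','spatula'] if c=='top' else ['stylus','stand','lid']):
        print(c,t,[(np.round(b['bbox']).tolist(),round(b['confidence'],2)) for b in boxes_of(t,c)[:4]])
print(R.from_quat(s['eef_rot']).as_matrix().round(3))
E
```

```text
{'clock': 0.0, 'q': array([-1.29617831,  0.69001235, -0.19452669,  1.56635268,  0.15730296,
        0.90249105, -0.21510582]), 'qd': array([ 0.00046839,  0.00041886,  0.00163601, -0.00059104,  0.00177898,
        0.00122583,  0.0004538 ]), 'joint_torque': array([-4.94165579e-04, -5.27564478e+01, -1.26674004e+00, -1.53428471e+01,
       -5.25512255e-02,  6.55240132e-03,  1.82154322e-04]), 'tool_pos': array([0.14895019, 0.60633266, 0.23789035]), 'eef_rot': array([ 0.70265095, -0.08493919,  0.08486953, -0.70133026]), 'contact_force': array([ 0.47986566, -0.06672873,  0.2419683 ]), 'moment': array([-0.01152728,  0.03314227, -0.04374399]), 'opening': 0.997796020145203}
top [[-0.012, -0.982, 0.188, 0.278], [-1.0, 0.014, 0.007, -0.007], [-0.01, -0.188, -0.982, 1.375], [0.0, 0.0, 0.0, 1.0]] 490.69628704612603
top grinder [([255.0, 203.0, 336.0, 268.0], 0.7)]
top mouth [([257.0, 203.0, 337.0, 269.0], 0.72)]
top reset_button []
top lid [([200.0, 301.0, 228.0, 328.0], 0.83), ([186.0, 212.0, 207.0, 234.0], 0.78), ([150.0, 279.0, 179.0, 308.0], 0.59), ([198.0, 254.0, 229.0, 283.0], 0.58)]
top stylus [([419.0, 274.0, 428.0, 280.0], 0.36)]
top stand [([405.0, 266.0, 428.0, 292.0], 0.77)]
top green_mark [([254.0, 203.0, 337.0, 270.0], 0.71)]
top nut_jar [([391.0, 158.0, 423.0, 195.0], 0.81)]
top cup [([130.0, 207.0, 164.0, 236.0], 0.97)]
top sweet_pack [([466.0, 250.0, 515.0, 282.0], 0.78)]
top spatula [([274.0, 293.0, 363.0, 316.0], 0.84), ([200.0, 253.0, 229.0, 283.0], 0.46)]
side [[0.993, -0.077, 0.085, 0.404], [-0.115, -0.638, 0.762, -1.0], [-0.004, -0.766, -0.642, 0.937], [0.0, 0.0, 0.0, 1.0]] 505.87434802900367
side stylus [([296.0, 315.0, 301.0, 338.0], 0.68)]
side stand [([284.0, 324.0, 314.0, 363.0], 0.58)]
side lid [([247.0, 189.0, 266.0, 212.0], 0.86), ([284.0, 184.0, 307.0, 209.0], 0.76), ([258.0, 161.0, 286.0, 184.0], 0.6)]
[[ 0.971 -0.     0.238]
 [-0.238 -0.002  0.971]
 [ 0.    -1.    -0.002]]
```

```bash
python3 - <<'E'
import cv2
a=cv2.imread('pics/top0.png')
cv2.imwrite('pics/top0c.png',cv2.resize(a[140:340,120:520],None,fx=2,fy=2,interpolation=cv2.INTER_CUBIC))
from h import *
cal=get_calibration('top')
for n,b,z in [('lidA',(200,301,228,328),.03),('lidB',(186,212,207,234),.03),('lidC',(150,279,179,308),.03),('lidD',(198,254,229,283),.03),('stylus',(419,274,428,280),.12),('stand',(405,266,428,292),.05),('grinder',(256,203,336,268),.06)]:
    print(n,w(cal,(b[0]+b[2])/2,(b[1]+b[3])/2,z).round(3))
E
```

```text
lidA [0.339 0.283 0.03 ]
lidB [0.595 0.339 0.03 ]
lidC [0.398 0.421 0.03 ]
lidD [0.465 0.288 0.03 ]
stylus [ 0.423 -0.272  0.12 ]
stand [ 0.426 -0.267  0.05 ]
grinder [0.549 0.058 0.06 ]
```

View pics/top0c.png

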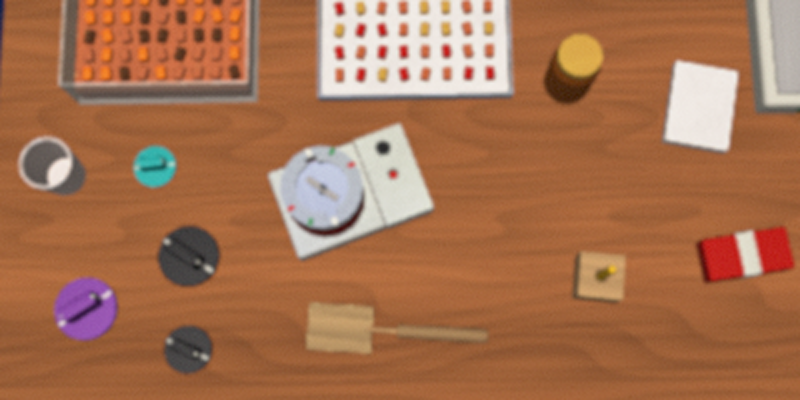

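The top picture shows five lid-like things, by their pixels in the full top image. The turquoise (196,223), purple (164,293) and small black (214,314) ones are look-alikes. The large black one at (214,268) is the larger of the two black ones, so it fits the description. The grinder mouth is at about (281,234), the red button at (316,227), and the stylus in its stand at about (423,277). I'll move in for a wrist view of the lid and grinder, which will also serve as the confirming crop.

```bash
cat >> h.py <<'E'
def go(X,yaw=None,rel=0):
    "shift in tool axes (fraction) for TCP target X; yaw=desired jaw (tool z) heading in world, mod pi"
    s=r.get_state();M=R.from_quat(s['eef_rot']).as_matrix()
    d=M.T@(np.array(X)-s['tool_pos']);print('shift',d.round(4),'rows~',round(np.linalg.norm(d)/.0417,1))
    if yaw is not None:
        h=np.arctan2(M[1,2],M[0,2]);a=(yaw-h+np.pi/2)%np.pi-np.pi/2
        # world +z turn a = about tool y (down) by -a
        print('turn wy',round(-a/np.pi,4),'deg',round(np.degrees(a),1),'q7',s['q'][6].round(2))
E
python3 -m handwheel '[[[0.418,-0.1,-0.315,0,0,0],[0.418,-0.1,-0.315,0,0,0],[0.418,-0.1,-0.315,0,0,0],[0.418,-0.1,-0.315,0,0,0],[0.418,-0.1,-0.315,0,0,0],[0.418,-0.1,-0.315,0,0,0],[0.418,-0.1,-0.315,0,0,0],[0.418,-0.1,-0.315,0,0,0],[0.418,-0.1,-0.315,0,0,0],[0.418,-0.1,-0.315,0,0,0],[0.418,-0.1,-0.315,0,0,0],[0.418,-0.1,-0.315,0,0,0]]]'
python3 -m handwheel '[[[0,0,0,0,0,0],[0,0,0,0,0,0],[0,0,0,0,0,0]]]'
python3 - <<'E'
from h import *
s=r.get_state();cal=get_calibration('wrist');im=snapshot('wrist');save('w1',im);print(s['clock'],s['tool_pos'],s['q'].round(2),cal['T'].round(3).tolist(),cal['fx'],cal['cx'],cal['cy'])
np.save('w1.npy',cal['T'])
for t in ['lid','reset_button','mouth','green_mark']: print(t,[(np.round(b['bbox']).tolist(),round(b['confidence'],2)) for b in boxes_of(t,'wrist')[:4]])
E
```

```text
clock: 1.8
tool_pos: [0.4604, 0.2246, 0.3332]
eef_rot: [-0.702, 0.085, -0.085, 0.702]
contact_force: [0.5, 0.4, -1.0]
opening: 0.999
clock: 2.05
tool_pos: [0.459, 0.2269, 0.3325]
eef_rot: [-0.702, 0.085, -0.085, 0.702]
contact_force: [-0.1, 0.7, 0.5]
opening: 1.002
2.05 [0.45900634 0.22686962 0.33251648] [-0.4   0.43 -0.23  1.77  0.12  0.96  0.66] [[0.239, 0.928, 0.285, 0.385], [0.971, -0.228, -0.07, 0.245], [0.0, 0.293, -0.956, 0.479], [0.0, 0.0, 0.0, 1.0]] 419.2771961920764 318.4347062041709 239.1241884426202
lid [([318.0, 28.0, 382.0, 95.0], 0.96), ([454.0, 34.0, 539.0, 126.0], 0.89), ([338.0, 140.0, 419.0, 220.0], 0.87), ([413.0, 251.0, 467.0, 295.0], 0.84)]
reset_button []
mouth [([100.0, 207.0, 303.0, 374.0], 0.71)]
green_mark [([101.0, 208.0, 303.0, 374.0], 0.84), ([0.0, 99.0, 219.0, 174.0], 0.37)]
```

View pics/w1.png

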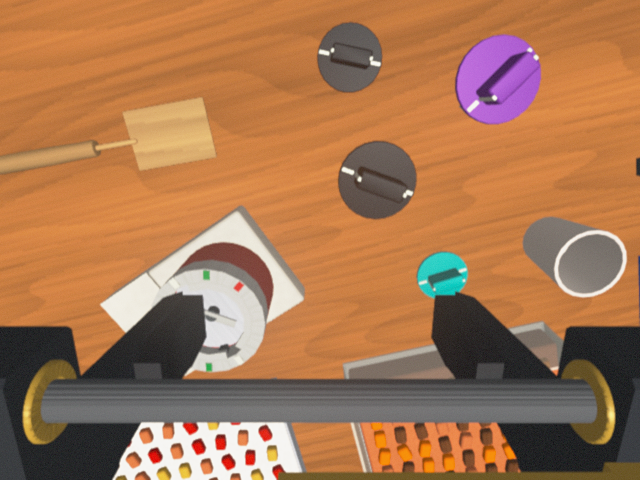

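The wrist picture shows the lid, the larger black one, at (377,180), with its white line ends at (348,171) and (407,194). The small black one is at (350,57). The green marks on the collar are at (206,275) and (209,367), and a red one is at (238,286).

```bash
python3 - <<'E'
from h import *
def blobs(im,lo,hi,roi):
    h=cv2.cvtColor(im,cv2.COLOR_RGB2HSV);m=cv2.inRange(h,lo,hi)
    k=np.zeros_like(m);k[roi[1]:roi[3],roi[0]:roi[2]]=1
    n,l,st,c=cv2.connectedComponentsWithStats(m*k)
    return [(c[i],st[i,4]) for i in range(1,n) if st[i,4]>=3]
def red(im,roi): return blobs(im,(0,140,100),(6,255,255),roi)+blobs(im,(172,140,100),(180,255,255),roi)
top=cv2.imread('pics/top0.png')[:,:,::-1];wr=cv2.imread('pics/w1.png')[:,:,::-1]
ct=get_calibration('top');cw=get_calibration('wrist');cw['T']=np.load('w1.npy')
for nm,im,c,roi in [('top',top,ct,(254,195,340,272)),('wr',wr,cw,(100,200,290,375))]:
    G=blobs(im,(45,80,60),(85,255,255),roi);Rd=red(im,roi)
    for k,L in (('g',G),('r',Rd)):
        for (x,a) in L: print(nm,k,x.round(1),a,w(c,*x,.12).round(4), 'z.029',w(c,*x,.029).round(4))
a,b=w(cw,348,171,.025),w(cw,407,194,.025);print('lid',(a+b)/2,np.arctan2(*(a-b)[1::-1]))
print('lid disc',w(cw,377,180,.023), w(ct,214,268,.023))
im=snapshot('side');save('s1',im[280:380,250:350],6)
E
```

```text
top r [316.  226.7] 7 [0.5592 0.0022 0.12  ] z.029 [0.5796 0.0028 0.029 ]
wr g [205.7 274.4] 44 [0.5    0.1098 0.12  ] z.029 [0.5292 0.0756 0.029 ]
wr g [208.5 367. ] 42 [0.5941 0.0815 0.12  ] z.029 [0.6472 0.0402 0.029 ]
wr r [230. 244.] 3 [0.4773 0.1402 0.12  ] z.029 [0.5007 0.1138 0.029 ]
wr r [241.2 248.3] 6 [0.4836 0.1488 0.12  ] z.029 [0.5086 0.1245 0.029 ]
wr r [245.  249.3] 3 [0.4853 0.1519 0.12  ] z.029 [0.5108 0.1283 0.029 ]
wr r [247.7 251.7] 3 [0.4881 0.1536 0.12  ] z.029 [0.5142 0.1305 0.029 ]
wr r [253.  254.6] 7 [0.4919 0.1575 0.12  ] z.029 [0.519  0.1353 0.029 ]
wr r [260.7 263.1] 16 [0.5014 0.1619 0.12  ] z.029 [0.5309 0.141  0.029 ]
wr r [260. 267.] 3 [0.5049 0.1603 0.12  ] z.029 [0.5354 0.1389 0.029 ]
wr r [263.  268.7] 3 [0.5072 0.1625 0.12  ] z.029 [0.5381 0.1416 0.029 ]
wr r [266.3 270.2] 6 [0.5093 0.165  0.12  ] z.029 [0.5408 0.1448 0.029 ]
wr r [269.7 280. ] 3 [0.5194 0.1654 0.12  ] z.029 [0.5535 0.1453 0.029 ]
wr r [238.2 286.3] 39 [0.5185 0.1354 0.12  ] z.029 [0.5523 0.1076 0.029 ]
lid [0.47308085 0.2895129  0.025     ] -2.179703321652685
lid disc [0.47049176 0.28949216 0.023     ] [0.46740724 0.28815037 0.023     ]
```

View pics/s1.png

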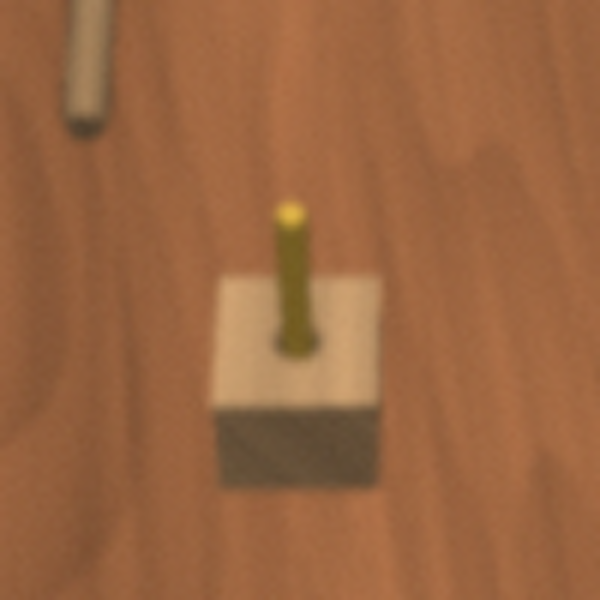

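The side crop shows the stylus top at crop (291,215) and the hole at (297,343), so it stands practically upright. Next I work out its position and go above it.

```bash
python3 - <<'E'
from h import *
cs=get_calibration('side');ct=get_calibration('top')
print('stylus top side',w(cs,298.5,315.8,.12),'hole side',w(cs,299.5,337.2,.05))
print('top cam: top',w(ct,426,274.5,.12),'hole',w(ct,420,278,.05))
go([.425,-.27,.2])
E
```

```text
stylus top side [ 0.43461833 -0.28116939  0.12      ] hole side [ 0.43443234 -0.28197847  0.05      ]
top cam: top [ 0.42944805 -0.27849357  0.12      ] hole [ 0.42861086 -0.27693876  0.05      ]
shift [ 0.0848  0.1324 -0.4914] rows~ 12.4
```

```bash
python3 -m handwheel '[[[0.093,0.132,-0.499,0,0,0],[0.093,0.132,-0.499,0,0,0],[0.093,0.132,-0.499,0,0,0],[0.093,0.132,-0.499,0,0,0],[0.093,0.132,-0.499,0,0,0],[0.093,0.132,-0.499,0,0,0],[0.093,0.132,-0.499,0,0,0],[0.093,0.132,-0.499,0,0,0],[0.093,0.132,-0.499,0,0,0],[0.093,0.132,-0.499,0,0,0],[0.093,0.132,-0.499,0,0,0],[0.093,0.132,-0.499,0,0,0]]]'
python3 -m handwheel '[[[0,0,0,0,0,0],[0,0,0,0,0,0]]]'
python3 - <<'E'
from h import *
s=r.get_state();cal=get_calibration('wrist');im=snapshot('wrist');save('w2',im);print(s['clock'],s['tool_pos'],s['q'].round(2));np.save('w2.npy',cal['T'])
for t in ['stylus','stand']: print(t,[(np.round(b['bbox']).tolist(),round(b['confidence'],2)) for b in boxes_of(t,'wrist')[:4]])
print('predict',p(cal,(.431,-.279,.12)),p(cal,(.431,-.279,.05)))
go([.431,-.279,.2])
E
```

```text
clock: 3.35
tool_pos: [0.4321, -0.2581, 0.2062]
eef_rot: [-0.702, 0.084, -0.085, 0.702]
contact_force: [0.1, 0.4, 0.6]
opening: 0.999
clock: 3.52
tool_pos: [0.4313, -0.2587, 0.2059]
eef_rot: [0.702, -0.087, 0.086, -0.702]
contact_force: [0.3, 0.8, 0.2]
opening: 1.001
3.5167 [ 0.43128612 -0.2587378   0.20589728] [ 0.57  0.58 -0.2   1.96  0.19  0.61  1.58]
stylus [([279.0, 215.0, 304.0, 266.0], 0.71)]
stand [([247.0, 173.0, 337.0, 273.0], 0.6)]
predict (np.float64(285.5526247021685), np.float64(254.9245878788799)) (np.float64(292.66075994377724), np.float64(224.07588706719895))
shift [ 0.0039  0.0069 -0.0241] rows~ 0.6
```

View pics/w2.png

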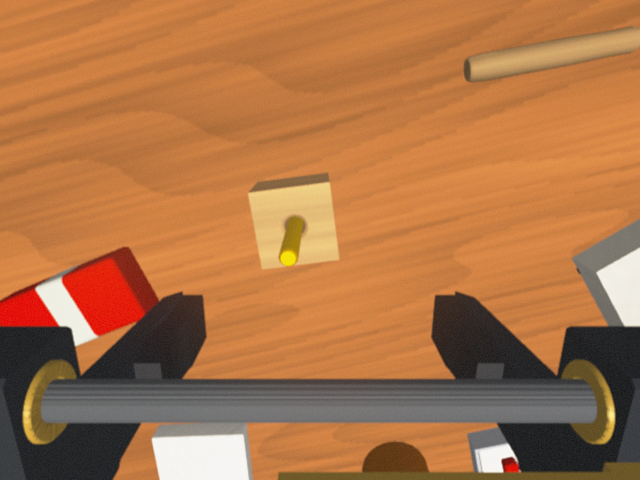

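The wrist picture shows the stylus top at (288,258) and the hole at (294,227), about 2 mm from the prediction. So the stylus is at about (0.433, -0.277). Descending to grasp it.

```bash
python3 -m handwheel '[[[0.006,0,-0.0174,0,0,0],[0.006,0.04,-0.0174,0,0,0],[0.006,0.08,-0.0174,0,0,0],[0.006,0.11,-0.0174,0,0,0],[0.006,0.13,-0.0174,0,0,0],[0.006,0.136,-0.0174,0,0,0],[0.006,0.136,-0.0174,0,0,0],[0.006,0.136,-0.0174,0,0,0]]]'
python3 -m handwheel '[[[0,0,0,0,0,0],[0,0,0,0,0,0],[0,0,0,0,0,0],[0,0,0,0,0,0],[0,0,0,0,0,0],[0,0,0,0,0,0],[0,0,0,0,0,0],[0,0,0,0,0,0]]]' -1 30
python3 - <<'E'
from h import *
s=r.get_state();print(s['tool_pos'],s['opening']*88)
E
```

```text
clock: 4.33
tool_pos: [0.4349, -0.2741, 0.0716]
eef_rot: [-0.702, 0.084, -0.085, 0.702]
contact_force: [-0.7, -0.5, -0.2]
opening: 0.999
clock: 5.0
tool_pos: [0.4338, -0.275, 0.0707]
eef_rot: [-0.702, 0.085, -0.085, 0.702]
contact_force: [-0.3, 0.7, -1.0]
opening: 0.419
[ 0.43375422 -0.27504837  0.07067132] 36.83007784967308
```

```bash
python3 -m handwheel '[[[0,0,0,0,0,0],[0,0,0,0,0,0],[0,0,0,0,0,0],[0,0,0,0,0,0],[0,0,0,0,0,0],[0,0,0,0,0,0],[0,0,0,0,0,0]]]'
python3 -m handwheel '[[[0,-0.02,0,0,0,0],[0,-0.05,0,0,0,0],[0,-0.08,0,0,0,0],[0,-0.1,0,0,0,0],[0,-0.1,0,0,0,0],[0,-0.1,0,0,0,0]]]'
python3 - <<'E'
from h import *
s=r.get_state();print(s['clock'],s['tool_pos'],s['opening']*88)
cal=get_calibration('wrist');im=snapshot('wrist');np.save('w3.npy',cal['T']);save('w3',im)
print(p(cal,s['tool_pos']-[0,0,.0657]))
go([.580,.002,.17])
E
```

```text
clock: 5.58
tool_pos: [0.4336, -0.2756, 0.0706]
eef_rot: [0.702, -0.085, 0.085, -0.702]
contact_force: [-0.5, -2.2, -1.6]
opening: 0.128
clock: 6.08
tool_pos: [0.4343, -0.2749, 0.1714]
eef_rot: [0.702, -0.084, 0.086, -0.702]
contact_force: [-0.6, -0.4, -0.5]
opening: 0.125
6.0833 [ 0.43430647 -0.27489516  0.17140919] 11.043271654400304
(np.float64(319.21929277112446), np.float64(258.65855677529623))
shift [0.0764 0.0005 0.3035] rows~ 7.5
```

```bash
python3 -m handwheel '[[[0.0764,0,0.3035,0,0,0],[0.0764,0,0.3035,0,0,0],[0.0764,0,0.3035,0,0,0],[0.0764,0,0.3035,0,0,0],[0.0764,0,0.3035,0,0,0],[0.0764,0,0.3035,0,0,0],[0.0764,0,0.3035,0,0,0],[0.0764,0.03,0.3035,0,0,0],[0.0764,0.04,0.3035,0,0,0],[0.0764,0.04,0.3035,0,0,0],[0.0764,0.04,0.3035,0,0,0],[0.0764,0.04,0.3035,0,0,0]]]'
python3 - <<'E'
from h import *
s=r.get_state();print(s['clock'],s['tool_pos'],s['opening']*88)
cal=get_calibration('wrist');im=snapshot('wrist');np.save('w4.npy',cal['T']);save('w4',im);save('w4c',im[180:360,220:420],4)
print('tip',p(cal,s['tool_pos']-[0,0,.0657]),'button',p(cal,(.580,.002,.029)))
E
```

```text
clock: 7.13
tool_pos: [0.5795, -0.0007, 0.1304]
eef_rot: [0.702, -0.086, 0.085, -0.701]
contact_force: [-0.4, -0.5, 0.2]
opening: 0.125
7.1333 [ 0.57953944 -0.00069123  0.1304267 ] 10.987002473068499
tip (np.float64(319.41098990145935), np.float64(259.1075100880493)) button (np.float64(323.81830024712275), np.float64(239.2533902310515))
```

View pics/w4c.png

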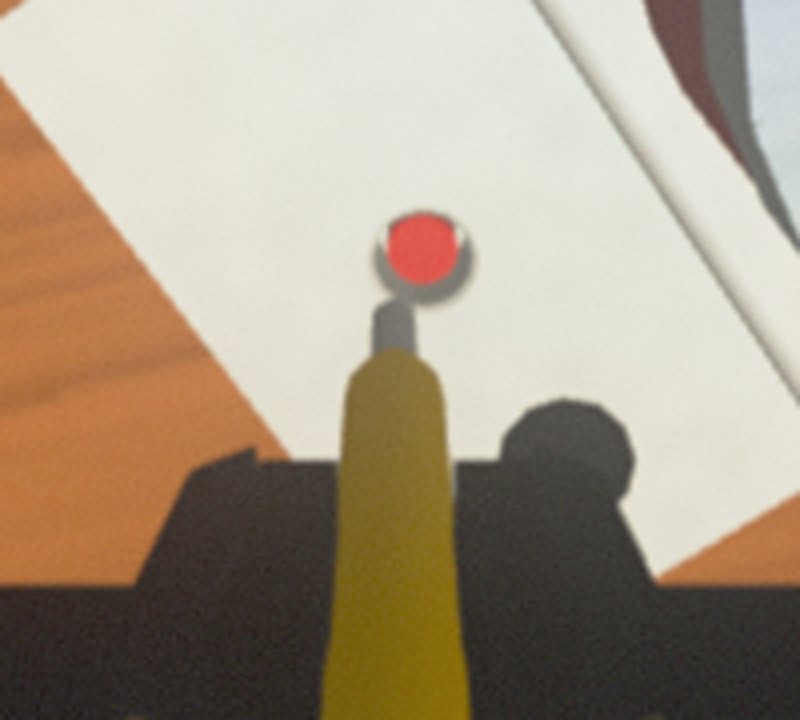

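The crop shows the red button at (423,250), which is (325.7,242.5) in full pixels. The stylus tip's end is at about (394,307), which is (318.5,256.8).

```bash
python3 - <<'E'
from h import *
cal=get_calibration('wrist')
b=w(cal,325.7,242.5,.029);t=w(cal,318.5,256.8,.0647);print(b,t);s=r.get_state()
M=R.from_quat(s['eef_rot']).as_matrix();print('shift',(M.T@(b-t)).round(4), s['tool_pos'])
E
```

```text
[0.58310575 0.00266591 0.029     ] [ 0.57890716 -0.00084199  0.0647    ]
shift [0.0032 0.0357 0.0045] [ 0.57996909 -0.00062708  0.13095599]
```

```bash
python3 -m handwheel '[[[0.003,0,0.0042,0,0,0],[0.003,0.01,0.0042,0,0,0],[0.003,0.02,0.0042,0,0,0],[0.003,0.026,0.0042,0,0,0],[0.003,0.031,0.0042,0,0,0],[0.003,0.034,0.0042,0,0,0],[0.003,0.036,0.0042,0,0,0],[0.003,0.038,0.0042,0,0,0],[0.003,0.0395,0.0042,0,0,0],[0.003,0.041,0.0042,0,0,0],[0.003,0.041,0.0042,0,0,0],[0.003,0.041,0.0042,0,0,0]]]'
python3 - <<'E'
from h import *
s=r.get_state();print(s['tool_pos'],s['contact_force'])
E
```

```text
clock: 8.18
tool_pos: [0.5841, 0.0047, 0.09]
eef_rot: [0.702, -0.085, 0.085, -0.702]
contact_force: [-3.1, 0.4, 4.8]
opening: 0.125
[0.58410144 0.00474302 0.09001846] [-3.14714928  0.41957175  4.78653804]
```

```bash
python3 -m handwheel '[[[-0.0016,0,-0.0019,0,0,0],[-0.0016,0.001,-0.0019,0,0,0],[-0.0016,0.002,-0.0019,0,0,0],[-0.0016,0.003,-0.0019,0,0,0],[-0.0016,0.003,-0.0019,0,0,0],[-0.0016,0.003,-0.0019,0,0,0]]]'
python3 -c "
from h import *
s=r.get_state();print(s['tool_pos'],s['contact_force'])"
```

```text
clock: 8.68
tool_pos: [0.584, 0.0043, 0.0889]
eef_rot: [-0.701, 0.083, -0.086, 0.703]
contact_force: [-2.4, 1.4, 18.2]
opening: 0.126
[0.58396702 0.00427487 0.08890842] [-2.41386533  1.40125799 18.20278767]
```

The force is 18 N and the motion has stalled with the tip at about 23 mm, so the button is bottomed. Raising and returning to the stand.

```bash
python3 -m handwheel '[[[0,-0.02,0,0,0,0],[0,-0.05,0,0,0,0],[0,-0.08,0,0,0,0],[0,-0.085,0,0,0,0],[0,-0.085,0,0,0,0]]]'
python3 -c "
from h import *
go([.4343,-.2752,.1735])"
```

```text
clock: 9.1
tool_pos: [0.584, 0.0033, 0.1736]
eef_rot: [-0.702, 0.083, -0.087, 0.702]
contact_force: [0.5, 0.2, -0.3]
opening: 0.124
shift [-0.0789 -0.0008 -0.3062] rows~ 7.6
```

```bash
python3 -m handwheel '[[[-0.079,0,-0.306,0,0,0],[-0.079,0,-0.306,0,0,0],[-0.079,0,-0.306,0,0,0],[-0.079,0,-0.306,0,0,0],[-0.079,0,-0.306,0,0,0],[-0.079,0,-0.306,0,0,0],[-0.079,0,-0.306,0,0,0],[-0.079,0,-0.306,0,0,0],[-0.079,0,-0.306,0,0,0],[-0.079,0,-0.306,0,0,0],[-0.079,0,-0.306,0,0,0]]]'
python3 - <<'E'
from h import *
s=r.get_state();print(s['clock'],s['tool_pos'],s['opening']*88)
cal=get_calibration('wrist');im=snapshot('wrist');save('w5',im);save('w5c',im[150:330,220:420],4)
print('tip',p(cal,s['tool_pos']-[0,0,.0657]),'hole',p(cal,(.433,-.277,.05)))
go([.4338,-.2755,.13])
E
```

```text
clock: 10.02
tool_pos: [0.4328, -0.2736, 0.1707]
eef_rot: [-0.701, 0.085, -0.084, 0.703]
contact_force: [-0.8, 0.5, -0.1]
opening: 0.126
10.0167 [ 0.43279673 -0.27364853  0.17066975] 11.078598341319902
tip (np.float64(318.99872203958216), np.float64(259.0456148031809)) hole (np.float64(313.94211773499904), np.float64(232.41567796835915))
shift [ 0.0011  0.0409 -0.0023] rows~ 1.0
```

View pics/w5c.png

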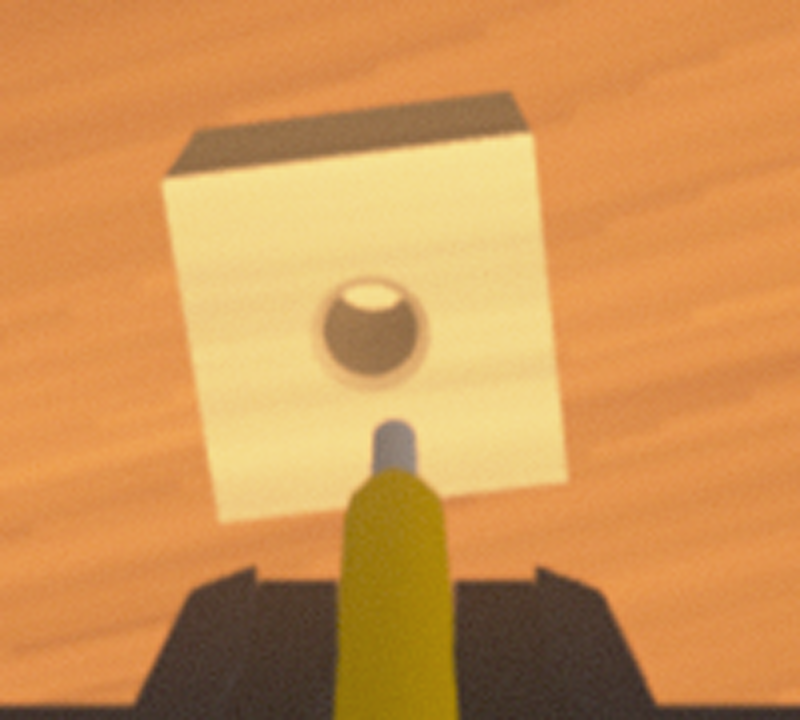

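The crop shows the hole centre at (371,330) and the tip end at (394,427). The hole fits (0.433, -0.278) and the tip hasn't shifted in the grip. Inserting.

```bash
python3 -m handwheel '[[[0.0023,0,-0.003,0,0,0],[0.0023,0.02,-0.003,0,0,0],[0.0023,0.04,-0.003,0,0,0],[0.0023,0.055,-0.003,0,0,0],[0.0023,0.065,-0.003,0,0,0],[0.0023,0.075,-0.003,0,0,0],[0.0023,0.075,-0.003,0,0,0]]]'
python3 -c "
from h import *
s=r.get_state();print(s['tool_pos'],s['contact_force']);go([.4343,-.277,.0715])"
```

```text
clock: 10.65
tool_pos: [0.434, -0.2774, 0.0952]
eef_rot: [-0.702, 0.085, -0.084, 0.702]
contact_force: [0.1, -0.1, -0.6]
opening: 0.125
[ 0.43395023 -0.27738053  0.09515876] [ 0.05545958 -0.11728387 -0.58799016]
shift [0.0003 0.0237 0.0004] rows~ 0.6
```

```bash
python3 -m handwheel '[[[0,0.01,0,0,0,0],[0,0.018,0,0,0,0],[0,0.024,0,0,0,0],[0,0.024,0,0,0,0]]]'
python3 -c "
from h import *
s=r.get_state();print(s['tool_pos'],s['contact_force'])"
```

```text
clock: 10.98
tool_pos: [0.4337, -0.2781, 0.0717]
eef_rot: [-0.702, 0.085, -0.084, 0.702]
contact_force: [0.4, -1.0, 0.3]
opening: 0.13
[ 0.43368337 -0.27811364  0.07165523] [ 0.35653122 -0.97674695  0.29951915]
```

```bash
python3 -m handwheel '[[[0,0,0,0,0,0],[0,0,0,0,0,0],[0,0,0,0,0,0],[0,0,0,0,0,0],[0,0,0,0,0,0],[0,0,0,0,0,0]]]' 0.6 40
python3 -m handwheel '[[[0,-0.04,0,0,0,0],[0,-0.08,0,0,0,0],[0,-0.11,0,0,0,0],[0,-0.13,0,0,0,0],[0,-0.13,0,0,0,0],[0,-0.13,0,0,0,0]]]'
python3 - <<'E'
from h import *
s=r.get_state();print(s['clock'],s['tool_pos'],s['opening']*88)
im=snapshot('wrist');save('w6',im)
cal=get_calibration('wrist')
print([np.round(b['bbox']).tolist() for b in boxes_of('stylus','wrist')],'predict top',p(cal,(.4337,-.2785,.12)),p(cal,(.433,-.278,.05)))
go([.44,.255,.2],np.radians(145))
E
```

```text
clock: 11.48
tool_pos: [0.4342, -0.2785, 0.0729]
eef_rot: [0.702, -0.085, 0.085, -0.702]
contact_force: [0.1, 0.2, -0.0]
opening: 0.556
clock: 11.98
tool_pos: [0.4345, -0.2788, 0.2037]
eef_rot: [0.702, -0.084, 0.086, -0.702]
contact_force: [0.3, -0.0, -0.4]
opening: 0.798
11.9833 [ 0.43453822 -0.27878443  0.20367241] 70.20964059365379
[[311.0, 202.0, 332.0, 257.0]] predict top (np.float64(318.92901205228054), np.float64(249.02499889984912)) (np.float64(319.2963542767755), np.float64(217.84306210978838))
shift [-0.1207  0.0022  0.5193] rows~ 12.8
turn wy -0.3822 deg 68.8 q7 1.6
```

```bash
python3 -m handwheel '[[[-0.099,0,0.561,0,-0.383,0],[-0.099,0,0.561,0,-0.383,0],[-0.099,0,0.561,0,-0.383,0],[-0.099,0,0.561,0,-0.383,0],[-0.099,0,0.561,0,-0.383,0],[-0.099,0,0.561,0,-0.383,0],[-0.099,0,0.561,0,-0.383,0],[-0.099,0,0.561,0,-0.383,0],[-0.099,0,0.561,0,-0.383,0],[-0.099,0,0.561,0,-0.383,0],[-0.099,0,0.561,0,-0.383,0],[-0.099,0,0.561,0,-0.383,0]]]' 1
python3 -c "
from h import *
go([.471,.2895,.19],np.radians(145))"
```

```text
clock: 13.08
tool_pos: [0.4659, 0.222, 0.201]
eef_rot: [-0.627, -0.326, 0.329, 0.627]
contact_force: [1.7, -0.5, -0.1]
opening: 1.003
shift [0.0583 0.0109 0.0343] rows~ 1.6
turn wy 0.001 deg -0.2 q7 1.56
```

```bash
python3 -m handwheel '[[[0.058,0.01,0.034,0,0,0],[0.058,0.01,0.034,0,0,0],[0.058,0.01,0.034,0,0,0],[0.058,0.01,0.034,0,0,0]]]'
python3 - <<'E'
from h import *
s=r.get_state();print(s['clock'],s['tool_pos'])
cal=get_calibration('wrist');im=snapshot('wrist');np.save('w7.npy',cal['T']);save('w7',im)
print([np.round(b['bbox']).tolist() for b in boxes_of('lid','wrist')[:3]],'predict',p(cal,(.471,.2895,.023)),p(cal,(.471,.2895,.06)))
E
```

```text
clock: 13.42
tool_pos: [0.4709, 0.2886, 0.1908]
eef_rot: [-0.626, -0.327, 0.33, 0.626]
contact_force: [1.0, -0.5, -0.2]
opening: 1.004
13.4167 [0.47091216 0.28864213 0.19080434]
[[412.0, 69.0, 508.0, 162.0], [263.0, 161.0, 372.0, 270.0], [199.0, 313.0, 264.0, 376.0]] predict (np.float64(318.4005559930628), np.float64(215.79807392514334)) (np.float64(318.5079686337405), np.float64(228.61403393803934))
```

View pics/w7.png

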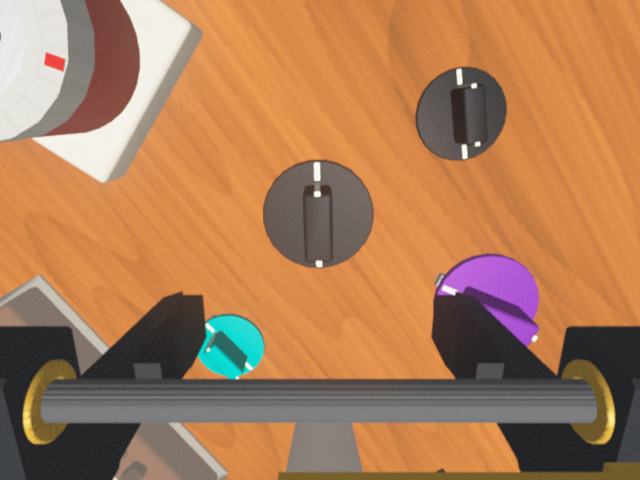

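The wrist picture shows the lid centred at (318,214), within 1.5 px of the prediction. Its bar runs vertically in the image, from (317,165) to (319,264), so the yaw is good to about 1°. Descending to grasp it.

```bash
python3 -m handwheel '[[[0,0.04,0,0,0,0],[0,0.08,0,0,0,0],[0,0.12,0,0,0,0],[0,0.145,0,0,0,0],[0,0.158,0,0,0,0],[0,0.16,0,0,0,0],[0,0.16,0,0,0,0]]]'
python3 -m handwheel '[[[0,0,0,0,0,0],[0,0,0,0,0,0],[0,0,0,0,0,0],[0,0,0,0,0,0],[0,0,0,0,0,0],[0,0,0,0,0,0],[0,0,0,0,0,0],[0,0,0,0,0,0],[0,0,0,0,0,0],[0,0,0,0,0,0],[0,0,0,0,0,0],[0,0,0,0,0,0]]]' -1 45
python3 -m handwheel '[[[0,0,0,0,0,0],[0,0,0,0,0,0],[0,0,0,0,0,0]]]'
python3 -m handwheel '[[[0,-0.04,0,0,0,0],[0,-0.08,0,0,0,0],[0,-0.12,0,0,0,0],[0,-0.15,0,0,0,0],[0,-0.17,0,0,0,0],[0,-0.17,0,0,0,0],[0,-0.17,0,0,0,0]]]'
python3 - <<'E'
from h import *
s=r.get_state();print(s['clock'],s['tool_pos'],s['opening']*88)
go([.547,.0955,.2],np.radians(110))
E
```

```text
clock: 14.1
tool_pos: [0.4722, 0.2854, 0.0321]
eef_rot: [0.628, 0.326, -0.328, -0.627]
contact_force: [-1.0, 0.6, 0.1]
opening: 1.002
clock: 15.1
tool_pos: [0.4722, 0.2877, 0.0327]
eef_rot: [-0.627, -0.327, 0.327, 0.627]
contact_force: [-1.1, 0.5, -0.3]
opening: 0.222
clock: 15.35
tool_pos: [0.4722, 0.2877, 0.0327]
eef_rot: [-0.627, -0.327, 0.327, 0.627]
contact_force: [-0.0, 0.2, -0.5]
opening: 0.224
clock: 15.93
tool_pos: [0.4728, 0.2872, 0.2033]
eef_rot: [0.627, 0.328, -0.327, -0.627]
contact_force: [-0.4, -0.8, -2.1]
opening: 0.222
15.9333 [0.47280015 0.28723472 0.20325813] 19.56479214019383
shift [-0.1148  0.0033 -0.1705] rows~ 4.9
turn wy 0.195 deg -35.1 q7 1.48
```

The lid is gripped at 19.6 mm, the bar's width. I'll go just past the grinder, turned to its yaw, for one close look at the mouth.

```bash
python3 -m handwheel '[[[-0.051,-0.047,-0.215,0,0.195,0],[-0.051,-0.047,-0.215,0,0.195,0],[-0.051,-0.047,-0.215,0,0.195,0],[-0.051,-0.047,-0.215,0,0.195,0],[-0.051,-0.047,-0.215,0,0.195,0],[-0.051,-0.047,-0.215,0,0.195,0],[-0.051,-0.047,-0.215,0,0.195,0],[-0.051,-0.047,-0.215,0,0.195,0],[-0.051,-0.047,-0.215,0,0.195,0]]]'
python3 -m handwheel '[[[0,0,0,0,0,0],[0,0,0,0,0,0]]]'
python3 - <<'E'
from h import *
s=r.get_state();print(s['clock'],s['tool_pos'])
cal=get_calibration('wrist');im=snapshot('wrist');np.save('w8.npy',cal['T']);save('w8',im)
print('predict mouth',p(cal,(.547,.0955,.12)))
E
```

```text
clock: 16.68
tool_pos: [0.6178, 0.1239, 0.2477]
eef_rot: [-0.696, -0.122, 0.125, 0.697]
contact_force: [-0.2, -0.0, -1.1]
opening: 0.224
clock: 16.85
tool_pos: [0.6183, 0.1245, 0.249]
eef_rot: [-0.696, -0.123, 0.125, 0.696]
contact_force: [0.3, 0.5, -1.6]
opening: 0.218
16.85 [0.61834353 0.12448389 0.24896734]
predict mouth (np.float64(314.49457925028617), np.float64(109.7828418798253))
```

View pics/w8.png

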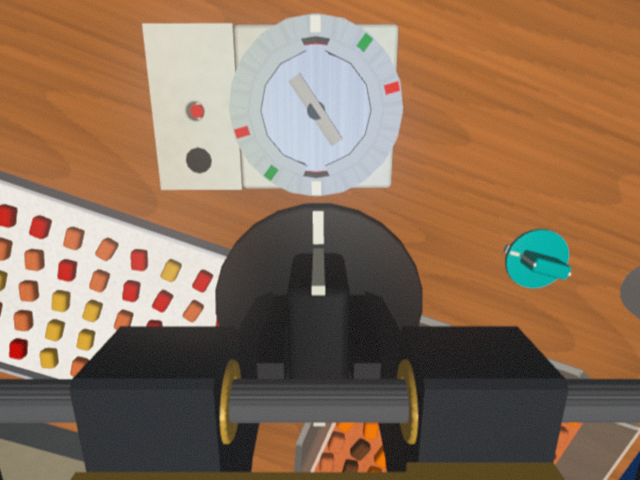

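The picture shows the white marks at (315.5,22) and (316,187), the green ones at (365,42) and (271,172), and the red ones at (392,88) and (242,132). The lid's white line is at u≈318, parallel to the line through the gaps.

```bash
python3 - <<'E'
from h import *
cal=get_calibration('wrist')
for n,a,b,o in [('g',(365,42),(271,172.5),.65),('r',(392,88),(242,132),1.3),('w',(315.5,22),(316.2,187),0)]:
    A,B=w(cal,*a,.12),w(cal,*b,.12);d=A-B
    print(n,((A+B)/2).round(4),np.linalg.norm(d).round(4),'yaw',np.degrees((np.arctan2(d[1],d[0])+o)%np.pi).round(1))
print('btn',w(cal,195.5,111,.029))
# lid line on disc top z
s=r.get_state();z=s['tool_pos'][2]-.0327+.0232
A,B=w(cal,318,213,z),w(cal,318.3,290,z);d=A-B;print('lid line yaw',np.degrees(np.arctan2(d[1],d[0])%np.pi),A)
c,s_=np.cos(np.radians(20)),np.sin(np.radians(20))
M=R.from_quat(s['eef_rot']).as_matrix();print('tool x yaw',np.degrees(np.arctan2(M[1,0],M[0,0])),M[:,1],s['tool_pos'])
E
```

```text
g [0.5472 0.0962 0.12  ] 0.098 yaw 20.3
r [0.5474 0.0962 0.12  ] 0.0979 yaw 20.3
w [0.5466 0.0959 0.12  ] 0.0986 yaw 20.3
btn [0.58264981 0.00139812 0.029     ]
lid line yaw 20.370605138601707 [0.58219085 0.11042861 0.23972957]
tool x yaw 20.19536689188489 [-1.35047078e-03  2.70309187e-04 -9.99999052e-01] [0.61864652 0.1241825  0.24922957]
```

```bash
python3 - <<'E'
from h import *
cal=get_calibration('wrist');s=r.get_state();z=s['tool_pos'][2]-.0327+.023
A=w(cal,318.2,204,z);print('disc edge dist',np.linalg.norm((A-s['tool_pos'])[:2]))
go([.5471,.0961,.170])
E
```

```text
disc edge dist 0.042420320814348524
shift [-0.0767  0.0793 -0.0017] rows~ 2.6
```

```bash
python3 -m handwheel '[[[-0.03,0,-0.0017,0,0,0],[-0.06,0.02,-0.0017,0,0,0],[-0.077,0.05,-0.0017,0,0,0],[-0.077,0.079,-0.0017,0,0,0],[-0.077,0.079,-0.0017,0,0,0],[-0.077,0.079,-0.0017,0,0,0],[-0.077,0.079,-0.0017,0,0,0]]]'
python3 -c "
from h import *
s=r.get_state();print(s['tool_pos'],s['contact_force'])
go([.5466,.0959,.145],np.radians(110.3))"
```

```text
clock: 17.48
tool_pos: [0.5494, 0.096, 0.172]
eef_rot: [-0.696, -0.124, 0.122, 0.697]
contact_force: [0.5, 0.9, -0.3]
opening: 0.222
[0.54942314 0.09602668 0.172036  ] [ 0.52479712  0.8675114  -0.26273356]
shift [-0.0028  0.027   0.0008] rows~ 0.7
turn wy -0.0012 deg 0.2 q7 1.35
```

```bash
python3 -m handwheel '[[[-0.002,0,0.0008,0,0,0],[-0.002,0,0.0008,0,0,0],[-0.002,0.006,0.0008,0,0,0],[-0.002,0.012,0.0008,0,0,0],[-0.002,0.018,0.0008,0,0,0],[-0.002,0.022,0.0008,0,0,0],[-0.002,0.022,0.0008,0,0,0]]]'
python3 -c "
from h import *
s=r.get_state();print(s['tool_pos'],s['contact_force'])
go([.5466,.0959,.137],np.radians(110.3))"
```

```text
clock: 18.07
tool_pos: [0.5451, 0.0951, 0.1475]
eef_rot: [-0.696, -0.123, 0.124, 0.696]
contact_force: [-0.0, 0.7, -2.1]
opening: 0.226
[0.54507836 0.09505164 0.14752924] [-0.01099239  0.65609765 -2.08185649]
shift [0.0017 0.0105 0.0003] rows~ 0.3
turn wy -0.0013 deg 0.2 q7 1.33
```

```bash
python3 -m handwheel '[[[0.001,0.002,0,0,0,0],[0.001,0.005,0,0,0,0],[0.001,0.008,0,0,0,0],[0.001,0.01,0,0,0,0],[0.001,0.012,0,0,0,0],[0.001,0.012,0,0,0,0]]]'
python3 -c "
from h import *
s=r.get_state();print(s['tool_pos'],s['contact_force'],s['moment'])
go([.5466,.0959,.137],np.radians(110.3))"
```

```text
clock: 18.57
tool_pos: [0.5468, 0.0949, 0.1367]
eef_rot: [0.697, 0.123, -0.123, -0.696]
contact_force: [-0.8, -0.6, -2.7]
opening: 0.221
[0.54680064 0.09487656 0.13670405] [-0.76801856 -0.63580879 -2.68141123] [ 0.06435042  0.02597456 -0.04084392]
shift [ 0.0002 -0.0003  0.001 ] rows~ 0.0
turn wy -0.0015 deg 0.3 q7 1.32
```

Seated height reached. Next a light push down, and the first part of the twist.

```bash
python3 -m handwheel '[[[0,0.001,0.0008,0,0,0],[0,0.002,0.0008,0,0,0],[0,0.002,0.0008,0,0.02,0],[0,0.002,0.0008,0,0.04,0],[0,0.002,0.0008,0,0.06,0],[0,0.002,0.0008,0,0.08,0],[0,0.002,0.0008,0,0.1,0],[0,0.002,0.0008,0,0.1,0],[0,0.002,0.0008,0,0.1,0]]]' -1 60
python3 -c "
from h import *
s=r.get_state();print(s['tool_pos'],s['contact_force'],s['moment'])
go([.5468,.0957,.136],np.radians(110.3-37.2))"
```

```text
clock: 19.32
tool_pos: [0.5475, 0.0965, 0.1366]
eef_rot: [-0.707, -0.014, 0.012, 0.707]
contact_force: [-2.8, 1.0, 14.5]
opening: 0.222
[0.54746345 0.09652451 0.136628  ] [-2.78163991  0.9967763  14.51892127] [0.05601332 0.56331626 0.09872562]
shift [-0.0007  0.0006 -0.0008] rows~ 0.0
turn wy 0.1054 deg -19.0 q7 1.11
```

```bash
python3 -m handwheel '[[[0,-0.001,0,0,0.02,0],[0,-0.001,0,0,0.04,0],[0,-0.001,0,0,0.06,0],[0,-0.001,0,0,0.08,0],[0,-0.001,0,0,0.095,0],[0,-0.001,0,0,0.105,0],[0,-0.001,0,0,0.105,0],[0,-0.001,0,0,0.105,0],[0,-0.001,0,0,0.105,0]]]'
python3 - <<'E'
from h import *
s=r.get_state();print(s['tool_pos'],s['contact_force'],s['moment'])
go([.5468,.0957,.136],np.radians(110.3-37.2))
cal=get_calibration('wrist');im=snapshot('wrist');np.save('w9.npy',cal['T']);save('w9',im)
save('t9',snapshot('top')[190:280,240:350],7)
for sg in (1,-1):
  for n,a in (('w',20.3),('g',20.3-37.2),('r',20.3-74.5)):
    a=np.radians(a);print(n,sg,np.round(p(cal,(.547+sg*.049*np.cos(a),.096+sg*.049*np.sin(a),.12))))
E
```

```text
clock: 20.07
tool_pos: [0.5474, 0.0965, 0.1366]
eef_rot: [-0.699, 0.103, -0.104, 0.7]
contact_force: [0.1, 0.2, 5.1]
opening: 0.223
[0.54742595 0.09645237 0.13664785] [0.12502914 0.23757358 5.08743554] [0.04318671 0.13709329 0.13876571]
shift [-0.0004  0.0006 -0.0009] rows~ 0.0
turn wy 0.0004 deg -0.1 q7 0.89
w 1 [383. 376.]
g 1 [318. 395.]
r 1 [252. 376.]
w -1 [243. 207.]
g -1 [318. 182.]
r -1 [393. 208.]
```

View pics/w9.png

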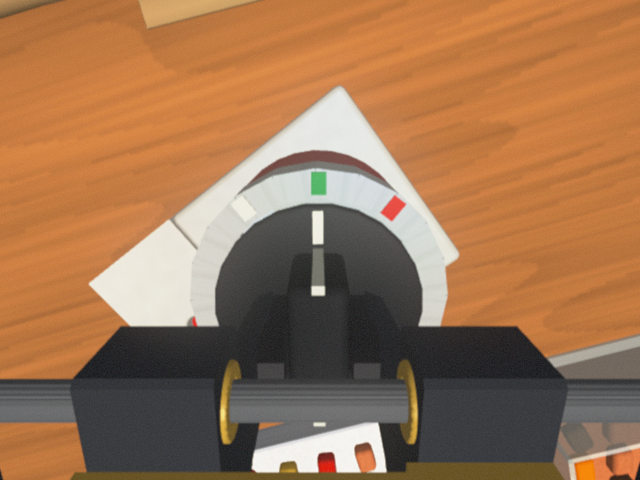

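The picture shows the lid's white line at (318,227), pointing at the green mark at (318,183), with the white mark at (244,208) and the red at (393,208) to either side. The disc lies flat on the collar, pressed at 5 N with 0.14 N m of return torque. Last I check the stylus, then hand in.

```bash
python3 - <<'E'
from h import *
snapshot('side');print([np.round(b['bbox']).tolist() for b in boxes_of('stylus','side')])
s=r.get_state();print(s['clock'],s['tool_pos'],s['contact_force'],s['moment'],s['opening']*88)
job.finish_job()
E
```

```text
[]
20.2667 [0.54741486 0.09643633 0.13664455] [-0.51092465  0.17022216  5.12066409] [0.03940344 0.14800708 0.14514823] 19.31997980353246
the job is handed in; nothing more can be done
```

The job is handed in at 20.3 s. I pressed the reset button, put the stylus back in its stand, and am holding the lid twisted at the green mark.

- **Button:** I pressed it with the stylus until it bottomed. The force was 18 N, with the tip at about 23 mm, where the fully pressed button top would be at 24 mm.
- **Stylus:** After release, the wrist camera saw it upright in its hole, within a few pixels of where I expected it. The very last side-camera check did not detect it at all. The network does miss things and nothing went near the stand afterwards, but its final pose has no second confirmation.
- **Lid:** This is the larger black one. It is seated with the TCP at 136.6 mm, matching the expected 136.7 mm. I turned it 37° clockwise, to within about 0.1° of the green angle by the measured tool yaw. In the wrist picture its white line points at the green mark to about 1 px.
- **Hold:** The lid is still gripped with 60 N set, pushed down with about 5 N, against a return torque of about 0.145 N m (0.15 expected at green). It was never turned past green towards the lock.
- **Other objects:** I did not reach for the jar, cup, red pack or spatula, but I took no final picture to check them.

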